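Lock out the air and hold up the flowmeter

TASK

Lock out the air before the meter comes off: swing the hasp on the shut-off valve down until it lies flat, fully closed over its staple. Then draw the rectangular flowmeter out of its slanting holder and hold it upright in the gripper, steady, with its foot at least 15 cm above the bench so that it can be read; finish still holding it there. Leave the hasp closed and leave everything else where it is.

Things in the scene. Friction and masses are not known exactly. Their poses are not given: they have to be found in the camera images.
- valve: fixed air shut-off valve: base plate 160 (x) x 70 (y) x 10 mm, aluminium block with a brass port each side, steel hasp strap hinged at its -x end. Origin under the plate's centre, z up, x from hinge to staple. Hinge axis along y at x -60, z 50 mm. Staple: wire loop at x -9 to 11 mm, 6 mm wide in y, up to z 69 mm.
- hasp (a joint): angle of the hasp strap, rad: 0 = closed, lying level over the staple at 50 mm height (a hard stop); larger = swung up about the hinge (1.57 is upright). It starts between 0.9 and 1.45, leaning over towards the staple. Stiff hinge: it stays where it is left; about 1 N near its end moves it.
- hasp_end (a point): centre of the free edge of the hasp strap, on its outer face (upper face when closed). The strap is flat steel, 34 mm wide, 4 mm thick, with its free edge 115 mm from the hinge axis; its slot for the staple lies 48 to 74 mm from the hinge axis, solid strap from there to the free edge.
- hasp_hinge (a point): middle of the hasp's hinge axis; x runs along the strap to its free end, z out of its outer face.
- meter: flowmeter: block 28 (x) x 34 (y) x 100 (z) mm, aluminium ends, white back, clear front (+x) with scale marks; 12 mm brass cap on top; 22 x 22 x 44 mm steel spigot below, which sits in the socket. Origin at the spigot's foot, z along its length to the cap; block from z 44.5 to 144.5. 0.2 to 0.35 kg, centre of mass about z 80. Starts leaning 40 degrees in its holder, x and y axes as the holder's.
- meter_grip (a point): point on the flowmeter's axis, 121.5 mm above its foot, in the upper part of the block and above the back rest: a good place to grip, across the 34 mm width (y). Same axes as the flowmeter. 129 mm above the bench at the start.
- holder: fixed slanting holder, base plate 130 (x) x 80 (y) mm, with a 52 x 56 x 50 mm socket block: what it holds leans 40 degrees, top to the holder's -x (roughly to the robot). Socket 24 x 24, 44 mm deep. A 40 mm wide back rest supports the -x side up to 55 mm above the block's top. Origin under the plate's centre, z up. Holds the flowmeter.
- holder2: fixed slanting holder, base plate 130 (x) x 80 (y) mm, with a 52 x 56 x 50 mm socket block: what it holds leans 40 degrees, top to the holder's -x (roughly to the robot). Socket 24 x 24, 44 mm deep. A 40 mm wide back rest supports the -x side up to 55 mm above the block's top. Origin under the plate's centre, z up. Of the same make; holds the round air cylinder.
- ram: the round air cylinder left in the other holder: 25 mm diameter steel barrel with 28 mm end caps and a thin piston rod on top, 165 mm long in all, its lower 44 mm in the socket. Origin at the centre of its foot, z along its axis. Stays in its holder.
- bracket: loose aluminium U bracket, 90 x 50 mm, 36 mm high; origin under its centre. Bystander, leave alone.
- tee: loose brass tee fitting, 50 mm long, 18 mm high; origin under its centre. Bystander, leave alone.
- wrench: steel wrench lying at the right; origin under its middle. Bystander, leave alone.
- jar: closed jar, 64 mm diameter, 80 mm high; origin under its centre. Bystander, leave alone.
- tape: roll of black tape lying flat, 90 mm diameter, 20 mm high; origin under its centre. Bystander, leave alone.

How it is judged:
By the outcome, as a careful person would: the job done as asked, in the order asked, and still so for the second after the job is handed in, while the arm keeps its last pose, push and grip.
It also fails if it takes over 51 s, if anything falls off the work surface, if the arm or the gripper's body presses on something with over 40 N, if the wrist force passes 120 N, or if a joint passes its speed limit or range.

ROBOT

A 7-joint arm with a two-finger parallel gripper is mounted at the origin on the work surface. World frame = base frame: x ahead of the robot, y to its left, z up, the work surface at z = 0. Lengths are in m, angles in rad, forces in N, time in s.
With the tool pointing down it reaches from about 0.425 to 0.925 m from the base axis. Payload 6.8 kg.
Tool frame: the origin (TCP) lies at the very end of the fingers, on their centre line; the grasp point (between the pads) lies 19 mm behind it; z points along the fingers, y is the line along which they close (so a half turn about z gives the same grasp; the last joint's range is limited). The gripper opens to 85 mm and grips with 20 to 120 N. Pads are 22 mm wide; open, the fingers measure 114 mm over their backs; the gripper's body (76 mm by 85 mm) begins 54 mm behind the grasp point. The pads swing forward as they close: fully open they stand 13 mm farther back than shut.
Start: joints at [-1.26, 0.477, 0.022, 1.555, -0.011, 1.109, -0.083], TCP at [0.274, 0.617, 0.231] pointing down, gripper open.
Joint ranges: [-2.96, 2.96], [-0.34, 2.1], [-1.41, 1.46], [0.24, 2.44], [-1.37, 4.51], [0.17, 1.92], [-2.96, 2.96]. Speed limits (rad/s): [2.39, 2.39, 3.14, 3.14, 3.14, 3.14, 3.14].

INTERFACE

Orientations are given as a unit quaternion [w, x, y, z].
In Python, from station import get_obs, read_camera, hand_in gives the robot as it stands.
- The arm moves only by the tool arm_command, never from a script. Its argument "commands" is one flat list of numbers, 7 for each row, row after row: the shift along the tool's x, y, z in m, then the turn, a rotation vector about the tool's x, y, z in degrees, then the opening, from 0 (shut) to 1 (fully open). In form: [tx, ty, tz, rx, ry, rz, fingers, tx, ty, tz, rx, ry, rz, fingers, ...]. A call has 1 to 8 rows; each row is the pose to reach, as a shift and turn from the pose commanded when the call began, along the tool's axes at that moment; what a row does not reach only later rows make up. A row lasts 1/10 s, in which the tool goes at most 50 mm and 8.59 degrees, less where a joint would pass 70% of its speed; a pose out of reach is approached as far as the arm can. A call with a gripper value outside its range is refused whole. The fingers move at their own pace and stop on an object; "force" is the grip in N (left out, the last holds). Time passes only in rows, so rows that repeat a pose let the fingers close. It gives the time, the measured TCP pose, the force, the opening and the grip force at its end, in the units of the state.
- get_obs(): the state, without advancing time (a new reading comes with each control period).
- read_camera(name): name is "scene" or "top" or "wrist"; returns a dict with "img" (420x560x3 uint8, red, green, blue), "camera_matrix" (3x3 intrinsics, pixels), "pose" (4x4, takes a point from camera to world coordinates). Camera axes: x right, y down, z forward; pixel columns grow to the right and rows downward; lengths in m; the calibration is good to about 2 mm. A picture is of the moment at which its call begins. There is no depth.
- hand_in(): hands the job in; it is judged then, once.
The state is a dict: "t": time; "q": joint angles; "joint_vel": joint speeds; "joint_torque": joint torques, N m; "eef_pos": TCP position; "tool_rot": TCP orientation; "contact_force": force on the tool from outside, world axes, zero at the start; "torque": the same for the moment, N m; "gripper_width": opening from 0.0 (shut) to 1.0 (fully open); "grasp_force": force on a finger pad.
Only numpy, scipy, OpenCV 4.12 (cv2) and the standard library are available. Lean on these libraries where they do the work, as an engineer would, in place of code of your own. Each camera call takes 0.05 s, during which the arm holds its last target. There are 200 camera calls.

## Working session

There is one attempt and no reset: what is moved stays moved. The work goes in short steps, Python scripts to look and compute and a tool call to move; the robot and the scene stay as the last step left them, time stands still between calls to the robot, and variables do not carry over. Pictures are saved under pics/ and viewed, at most 10 in all, crops included, and the job is handed in when it is done.

Besides the shell and the picture viewer there is one more tool, called after ">>>" in YAML: its name, and indented under it one key for each argument. arm_command: Moves the arm, as the interface text tells. Its arguments: {"type":"object","properties":{"commands":{"type":"array","items":{"type":"number"}},"force":{"type":"number"}},"required":["commands"]}

```bash
mkdir -p pics; ls; python3 - <<'E'
from station import *
import cv2,numpy as np
o=get_obs();print(o)
for n in("scene","top"):
    c=read_camera(n);cv2.imwrite(f"pics/{n}0.png",c["img"][:,:,::-1]);np.savez(f"{n}0.npz",**c);print(n,c["camera_matrix"].round(1).tolist(),c["pose"].round(3).tolist())
E
```

```text
pics
{'t': 0.0, 'q': array([-1.2600911 ,  0.47781657,  0.02232301,  1.55645477, -0.01150691,
        1.10926189, -0.08314216]), 'joint_vel': array([-0.00075229,  0.00037594, -0.00127577, -0.00094784, -0.0001042 ,
        0.00184168,  0.00179359]), 'joint_torque': array([ 9.91130787e-05, -5.96436918e+01,  1.60825051e+00, -2.81197536e+01,
        1.26124854e-02,  9.13271040e-03, -3.69930945e-06]), 'eef_pos': array([0.27426595, 0.61612926, 0.23031293]), 'tool_rot': array([-1.28619562e-04,  2.07879828e-01,  9.78153953e-01, -8.97203581e-04]), 'contact_force': array([ 0.04383132, -0.70754735, -0.17339565]), 'torque': array([-0.0352162 , -0.01126577,  0.01671851]), 'grasp_force': 0.0, 'gripper_width': 1.000693107681148}
scene [[443.6, 0.0, 277.7], [0.0, 443.6, 207.1], [0.0, 0.0, 1.0]] [[-0.302, 0.701, -0.646, 1.282], [0.953, 0.229, -0.197, 0.222], [0.01, -0.676, -0.737, 0.943], [0.0, 0.0, 0.0, 1.0]]
top [[387.5, 0.0, 273.0], [0.0, 387.5, 212.0], [0.0, 0.0, 1.0]] [[0.004, -0.992, 0.127, 0.437], [-1.0, -0.005, -0.006, -0.008], [0.006, -0.127, -0.992, 1.061], [0.0, 0.0, 0.0, 1.0]]
```

View pics/scene0.png

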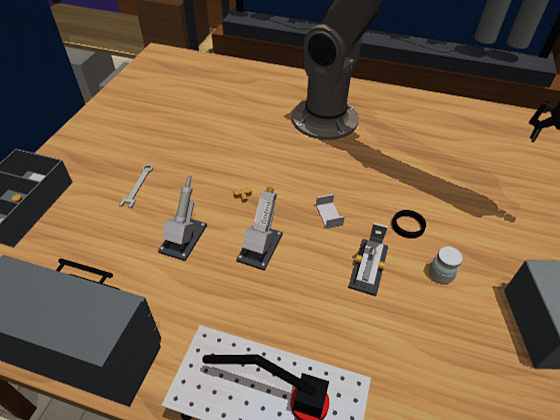

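View pics/top0.png

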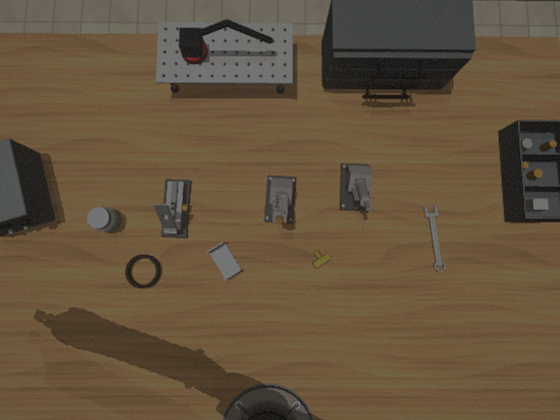

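The valve is at scene (369,262) / top (176,208), and the flowmeter in its holder at scene (262,228) / top (281,203). The round cylinder's holder is to the right in the top view. I'll enlarge both.

```bash
python3 - <<'E'
import cv2,numpy as np
T=[]
for n,x,y in(("top",145,170),("top",245,165),("scene",325,215),("scene",220,175)):
    im=cv2.imread(f"pics/{n}0.png")[y:y+75 if n=="top" else y+100, x:x+100 if n=="top" else x+133]
    if n=="top": im=cv2.convertScaleAbs(im,alpha=1.8)
    s=4 if n=="top" else 3
    im=cv2.resize(im,(400,300),interpolation=cv2.INTER_CUBIC)
    T.append(im)
cv2.imwrite("pics/c1.png",np.vstack([np.hstack(T[:2]),np.hstack(T[2:])]))
E
```

```text
(no output)
```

View pics/c1.png

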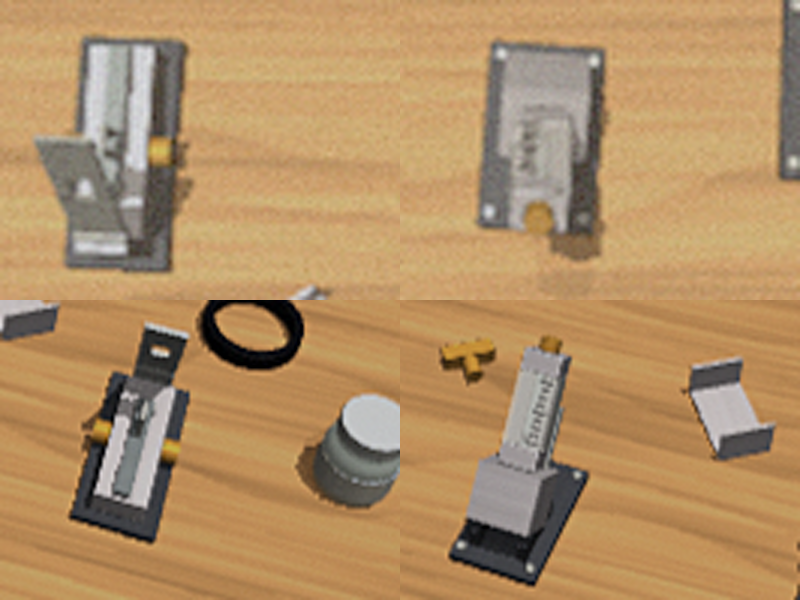

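The crop shows the valve plate's corners (top tile), the strap's free edge at tile (36,137)–(97,143), and the meter's cap at (138,215) in the second tile. In the scene tile, the strap edge is at (147,25)–(188,32) and the meter cap at (150,42). I'll cast rays from these.

```bash
cat > h.py <<'E'
import numpy as np,cv2
def ray(c,uv):
    P=c["pose"];d=P[:3,:3]@np.linalg.inv(c["camera_matrix"])@[uv[0],uv[1],1];return P[:3,3],d/np.linalg.norm(d)
def plane(c,uv,z):
    o,d=ray(c,uv);return o+d*(z-o[2])/d[2]
def tri(c1,u1,c2,u2):
    a,d=ray(c1,u1);b,e=ray(c2,u2);s=np.linalg.lstsq(np.c_[d,-e],b-a,rcond=None)[0]
    p,q=a+d*s[0],b+e*s[1];return (p+q)/2,np.linalg.norm(p-q)
E
python3 - <<'E'
from h import *
t=np.load("top0.npz");s=np.load("scene0.npz");np.set_printoptions(precision=4,suppress=True)
T=lambda o,u,v:(o[0]+u/4,o[1]+v/4); S=lambda o,u,v:(o[0]+u*133/400,o[1]+v/3)
def plate(name,c,pts,pix):
    p=np.array([plane(c,x,.01)[:2] for x in pix]);m=p.mean(0)
    ax=(p[0]+p[1]-p[2]-p[3])/2;ay=(p[0]+p[3]-p[1]-p[2])/2
    print(name,m,"L",np.linalg.norm(ax),"W",np.linalg.norm(ay),"yaw",np.degrees(np.arctan2(ax[1],ax[0])),np.degrees(np.arctan2(-ay[0],ay[1])))
v=(145,170);h=(245,165);sv=(325,215);sh=(220,175)
plate("valve t",t,0,[T(v,*x) for x in((82,38),(186,42),(172,270),(66,267))])
plate("valve s",s,0,[S(sv,*x) for x in((154,243),(70,216),(114,74),(189,91))])
plate("hold t",t,0,[T(h,*x) for x in((92,43),(205,48),(198,233),(77,228))])
plate("hold s",s,0,[S(sh,*x) for x in((133,283),(50,255),(115,150),(188,172))])
print("strapL",tri(t,T(v,36,137),s,S(sv,188,32)))
print("strapR",tri(t,T(v,97,143),s,S(sv,147,25)))
print("cap",tri(t,T(h,138,215),s,S(sh,150,42)))
E
```

```text
valve t [0.5799 0.2495] L 0.1577494436176111 W 0.07177803968256315 yaw -1.672303941875484 -1.6362050381703392
valve s [0.585  0.2556] L 0.1608255324216198 W 0.06796995099024562 yaw -2.3072478300928965 -1.1155102641632375
hold t [ 0.6063 -0.0352] L 0.12887708404491385 W 0.08041734634165872 yaw -3.2592883237973744 -2.1725526782459808
hold s [ 0.6103 -0.0281] L 0.12942592996746904 W 0.07411222693234353 yaw -4.959513239120321 -3.725938514582898
strapL (array([0.569 , 0.2699, 0.156 ]), np.float64(0.004838949410838209))
strapR (array([0.5663, 0.2372, 0.1492]), np.float64(0.00793862735748014))
cap (array([ 0.5365, -0.0275,  0.1532]), np.float64(0.0022728517838225045))
```

```bash
cat >> h.py <<'E'
from scipy.spatial.transform import Rotation as R
def go(p,yaw,tilt=0):
    """world TCP target; tool y along yaw+90deg, tool z tilted from down towards +x(yaw) by tilt deg"""
    from station import get_obs
    o=get_obs();w=o["tool_rot"];R0=R.from_quat([w[1],w[2],w[3],w[0]])
    Rt=R.from_euler("z",yaw,degrees=True)*R.from_euler("y",-tilt,degrees=True)*R.from_matrix(np.diag([-1.,1,-1]))
    print("t%.1f"%o["t"],"pos",o["eef_pos"].round(4),"F",o["contact_force"].round(1),"grip",round(o["gripper_width"],2),
     "| shift",R0.inv().apply(np.array(p)-o["eef_pos"]).round(4),"turn",np.degrees((R0.inv()*Rt).as_rotvec()).round(2),"q",o["q"].round(2))
E
python3 -c "
from h import *
go([.515,.253,.2],-2)"
```

```text
t0.1 pos [0.2743 0.6162 0.2304] F [-0.  -0.6  0.1] grip 1.0 | shift [-0.3676 -0.2339  0.0309] turn [-9.000e-02 -1.000e-02 -2.199e+01] q [-1.26  0.48  0.02  1.56 -0.01  1.11 -0.08]
```

>>> arm_command:
  commands: [-0.368,-0.234,0.03,0,0,-22,0,-0.368,-0.234,0.03,0,0,-22,0,-0.368,-0.234,0.03,0,0,-22,0,-0.368,-0.234,0.03,0,0,-22,0,-0.368,-0.234,0.03,0,0,-22,0,-0.368,-0.234,0.03,0,0,-22,0,-0.368,-0.234,0.03,0,0,-22,0,-0.368,-0.234,0.03,0,0,-22,0]
  force: 40

```text
t: 0.9
eef_pos: [0.4957, 0.2822, 0.2036]
tool_rot: [-0.0, 0.017, 1.0, -0.0]
contact_force: [0.4, -0.2, -0.3]
gripper_width: -0.001
grasp_force: 0.0
```

>>> arm_command:
  commands: [0,0,0,0,0,0,0,0,0,0,0,0,0,0]

```text
t: 1.1
eef_pos: [0.4956, 0.2825, 0.2034]
tool_rot: [-0.0, 0.019, 1.0, -0.0]
contact_force: [0.8, 1.2, -0.1]
gripper_width: -0.003
grasp_force: 0.0
```

```bash
python3 -c "
from h import *
from station import *
go([.515,.253,.145],-2)
c=read_camera('wrist');np.savez('w0.npz',**c);cv2.imwrite('pics/w0.png',c['img'][:,:,::-1])"
```

```text
t1.1 pos [0.4956 0.2825 0.2034] F [ 0.8  1.2 -0.1] grip -0.0 | shift [-0.0206 -0.0287  0.0585] turn [-0.04 -0.04 -0.2 ] q [-0.67  0.33  0.06  1.84 -0.02  0.97  0.93]
```

View pics/w0.png

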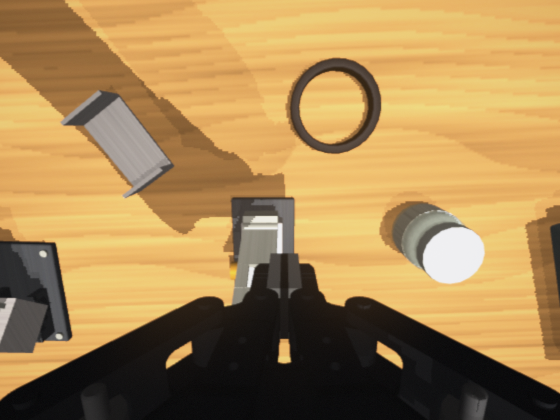

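The wrist view, with the robot side at the top, shows the rear corners of the valve plate at about (232,198) and (295,198). The strap is just ahead of the closed fingers, and the bracket is to the left.

```bash
python3 -c "
from h import *
c=np.load('w0.npz')
for p in((232,198),(295,198)): print(plane(c,p,.01))
print(plane(c,(243,217),.05),plane(c,(278,217),.05))"
```

```text
[0.49885572 0.22567746 0.01      ]
[0.50161367 0.29437367 0.01      ]
[0.50951025 0.24189173 0.05      ] [0.51088406 0.27608031 0.05      ]
```

>>> arm_command:
  commands: [-0.005,-0.0255,0.03,0,0,0,0,-0.02,-0.0255,0.0585,0,0,0,0,-0.0255,-0.0255,0.0585,0,0,0,0,-0.0255,-0.0255,0.0585,0,0,0,0]

```text
t: 1.55
eef_pos: [0.5195, 0.2594, 0.1455]
tool_rot: [-0.0, 0.017, 1.0, 0.0]
contact_force: [0.4, 1.3, 0.0]
gripper_width: -0.003
grasp_force: 0.0
```

>>> arm_command:
  commands: [-0.01,0,0,0,0,0,0,-0.02,0,0,0,0,0,0,-0.032,0,0,0,0,0,0,-0.04,0,0.005,0,0,0,0,-0.048,0,0.009,0,0,0,0,-0.055,0,0.014,0,0,0,0]

```text
t: 2.15
eef_pos: [0.5753, 0.2557, 0.1309]
tool_rot: [-0.0, 0.018, 1.0, 0.0]
contact_force: [0.1, -0.3, 2.1]
gripper_width: 0.001
grasp_force: 0.3
```

>>> arm_command:
  commands: [-0.009,0,0.008,0,0,0,0,-0.018,0,0.0175,0,0,0,0,-0.025,0,0.029,0,0,0,0,-0.031,0,0.04,0,0,0,0,-0.034,0,0.05,0,0,0,0,-0.0375,0,0.06,0,0,0,0,-0.0385,0,0.068,0,0,0,0]

```text
t: 2.85
eef_pos: [0.6131, 0.2543, 0.0622]
tool_rot: [-0.0, 0.017, 1.0, -0.0]
contact_force: [0.4, 0.2, 0.1]
gripper_width: 0.001
grasp_force: 0.2
```

>>> arm_command:
  commands: [-0.001,0,0.004,0,0,0,0,-0.001,0,0.007,0,0,0,0,-0.001,0,0.01,0,0,0,0,-0.001,0,0.01,0,0,0,0]

```text
t: 3.25
eef_pos: [0.6139, 0.2545, 0.0533]
tool_rot: [-0.0, 0.017, 1.0, 0.0]
contact_force: [0.1, -0.2, 0.7]
gripper_width: -0.002
grasp_force: 0.0
```

>>> arm_command:
  commands: [0,0,0.001,0,0,0,0,0,0,0.002,0,0,0,0,0,0,0.003,0,0,0,0,0,0,0.003,0,0,0,0]

```text
t: 3.65
eef_pos: [0.6143, 0.2547, 0.0519]
tool_rot: [0.0, 0.017, 1.0, 0.0]
contact_force: [-3.4, -1.6, 9.8]
gripper_width: -0.004
grasp_force: 4.9
```

>>> arm_command:
  commands: [0,0,-0.05,0,0,0,0,0,0,-0.1,0,0,0,0,0.02,0,-0.15,0,0,0,0,0.06,0,-0.19,0,0,0,0,0.06,0,-0.19,0,0,0,0,0.06,0,-0.19,0,0,0,0]

```text
t: 4.25
eef_pos: [0.5539, 0.2574, 0.2423]
tool_rot: [0.001, 0.017, 1.0, 0.001]
contact_force: [1.1, -0.7, -0.5]
gripper_width: -0.003
grasp_force: 0.0
```

```bash
python3 -c "
from h import *
from station import *
c=read_camera('scene');np.savez('s1.npz',**c)
cv2.imwrite('pics/s1.png',cv2.resize(c['img'][200:320,310:470,::-1],(640,480),interpolation=cv2.INTER_CUBIC))
go([.508,-.0255,.21],-3.5,40)"
```

```text
t4.3 pos [0.5541 0.2566 0.2405] F [-0.1  0.  -0.2] grip 0.0 | shift [ 0.0365 -0.2835  0.0303] turn [  0.56 -39.95   1.46] q [-0.6   0.36  0.08  1.71 -0.03  1.07  1.03]
```

View pics/s1.png

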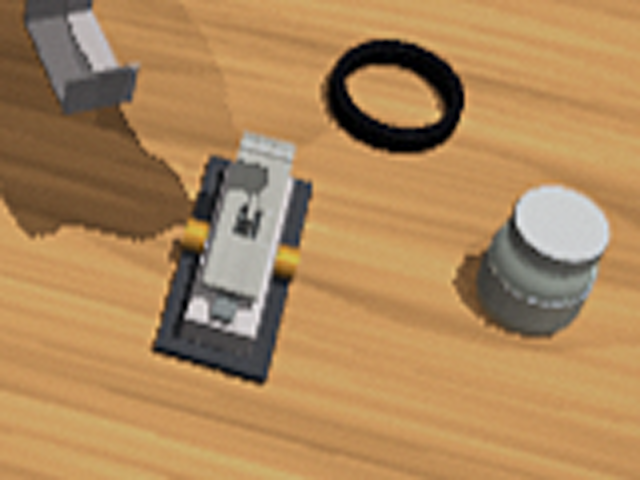

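The hasp strap lies flat over the staple, with the loop showing through the slot at (247,215) in the crop. Next is the meter.

>>> arm_command:
  commands: [0.036,-0.284,0.03,0.5,-40,1.5,0.8,0.036,-0.284,0.03,0.5,-40,1.5,0.8,0.036,-0.284,0.03,0.5,-40,1.5,0.8,0.036,-0.284,0.03,0.5,-40,1.5,0.8,0.036,-0.284,0.03,0.5,-40,1.5,0.8,0.036,-0.284,0.03,0.5,-40,1.5,0.8,0.036,-0.284,0.03,0.5,-40,1.5,0.8,0.036,-0.284,0.03,0.5,-40,1.5,0.8]

```text
t: 5.1
eef_pos: [0.5279, 0.0052, 0.2172]
tool_rot: [0.332, 0.035, 0.943, -0.023]
contact_force: [0.3, 0.5, -0.5]
gripper_width: 0.8
grasp_force: 0.0
```

```bash
python3 -c "
from h import *
from station import *
c=read_camera('wrist');np.savez('w1.npz',**c)
cv2.imwrite('pics/w1.png',c['img'][:,:,::-1])
go([.508,-.0255,.21],-3.5,40)"
```

```text
t5.2 pos [5.271e-01 4.000e-04 2.166e-01] F [-1.3  0.7 -1.5] grip 0.8 | shift [ 0.0175 -0.0274 -0.0049] turn [-1.92 -1.26 -0.52] q [-0.05  0.03 -0.21  2.4   1.28  0.25  0.03]
```

View pics/w1.png

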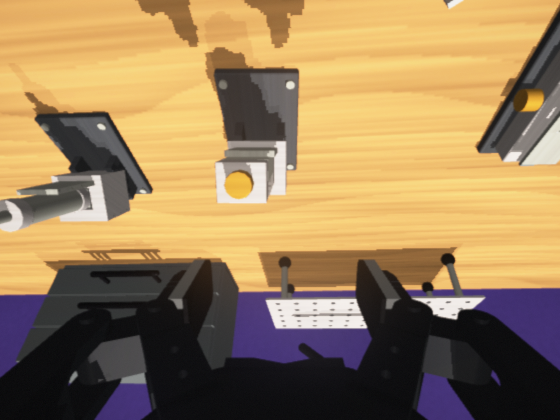

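The wrist view shows the brass cap at (238,184), the meter's end face from (217,163) to (268,202), and the rear edge of the holder plate from (216,70) to (298,70). The round cylinder is at the left.

```bash
python3 -c "
from h import *
c=np.load('w1.npz');np.set_printoptions(precision=4,suppress=True)
hsv=cv2.cvtColor(c['img'],cv2.COLOR_RGB2HSV);m=cv2.inRange(hsv,(15,180,90),(30,255,255));m[:, :200]=0;m[:150]=0;m[:,280:]=0;m[220:]=0
M=cv2.moments(m,True);u=(M['m10']/M['m00'],M['m01']/M['m00']);print(M['m00'],u,plane(c,u,.1558))
for p in((217,164),(268,161),(267,202),(218,203)): print(plane(c,p,.1466))
a,b=plane(c,(216,70),.01),plane(c,(298,70),.01);print(a,b,a-b)
o,d=ray(c,u);t=np.load('top0.npz');print(tri(c,u,t,(245+138/4,165+215/4)))
cap=plane(c,u,.1558);ax=R.from_euler('z',-3,degrees=True).apply([-.6428,0,.766]);g=cap-.035*ax;print('grip',g)
for s in (-.045,.025):
  for tl in (30,):
    tz=R.from_euler('z',-3,degrees=True).apply([np.sin(np.radians(tl)),0,-np.cos(np.radians(tl))]);go(g+s*tz,-3,tl);print(g+s*tz)
"
```

```text
403.0 (237.39950372208438, 183.6228287841191) [ 0.5295 -0.0254  0.1558]
[ 0.5209 -0.0374  0.1466]
[ 0.5204 -0.0055  0.1466]
[ 0.561  -0.0113  0.1466]
[ 0.56   -0.0469  0.1466]
[ 0.5366 -0.0621  0.01  ] [0.542  0.0129 0.01  ] [-0.0054 -0.075   0.    ]
(array([ 0.5375, -0.0283,  0.1486]), np.float64(0.0009210872461120324))
grip [ 0.552  -0.0266  0.129 ]
t5.2 pos [0.5271 0.0004 0.2166] F [-1.3  0.7 -1.5] grip 0.8 | shift [ 0.0271 -0.0245  0.0413] turn [-2.16  8.73 -1.1 ] q [-0.05  0.03 -0.21  2.4   1.28  0.25  0.03]
[ 0.5295 -0.0254  0.168 ]
t5.2 pos [0.5271 0.0004 0.2166] F [-1.3  0.7 -1.5] grip 0.8 | shift [ 0.0377 -0.022   0.1104] turn [-2.16  8.73 -1.1 ] q [-0.05  0.03 -0.21  2.4   1.28  0.25  0.03]
[ 0.5645 -0.0272  0.1073]
```

>>> arm_command:
  commands: [0.015,-0.0245,0,-2,8.7,-1,0.8,0.026,-0.0245,0.02,-2,8.7,-1,0.8,0.026,-0.0245,0.042,-2,8.7,-1,0.8,0.026,-0.0245,0.042,-2,8.7,-1,0.8,0.026,-0.0245,0.042,-2,8.7,-1,0.8]

```text
t: 5.65
eef_pos: [0.5331, -0.0197, 0.1694]
tool_rot: [0.26, 0.024, 0.965, -0.006]
contact_force: [-0.6, -0.1, 0.4]
gripper_width: 0.799
grasp_force: 0.0
```

```bash
python3 -c "
from h import *
from station import *
c=read_camera('wrist');np.savez('w2.npz',**c)
cv2.imwrite('pics/w2.png',c['img'][:,:,::-1])
go([.5665,-.0272,.1073],-3,30)"
```

```text
t5.7 pos [ 0.533  -0.0191  0.1702] F [-0.3 -0.6  0.2] grip 0.8 | shift [ 0.0024 -0.0065  0.0714] turn [0.14 0.2  0.24] q [ 0.08  0.14 -0.23  2.33  0.71  0.2   0.72]
```

View pics/w2.png

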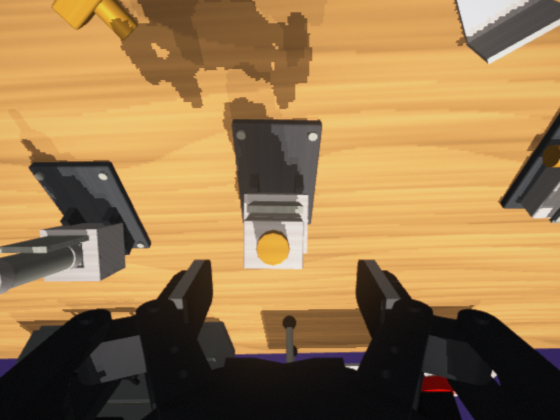

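The cap is at (273,248), and the fingers straddle column 284, so the meter sits a few mm to the tool's left. That agrees with the computed y shift of -6.5 mm.

```bash
python3 -c "
from h import *
c=np.load('w2.npz')
print(plane(c,(272.5,248),.1558),plane(c,(272.5,248),.151))
for p in((244,221),(302,221),(302,269),(244,269)): print(plane(c,p,.1466))"
```

```text
[ 0.53024913 -0.02576838  0.1558    ] [ 0.53635463 -0.02634921  0.151     ]
[ 0.51872579 -0.03987752  0.1466    ]
[ 0.52028817 -0.00992549  0.1466    ]
[ 0.56371818 -0.01032196  0.1466    ]
[ 0.56183522 -0.04600232  0.1466    ]
```

>>> arm_command:
  commands: [0.001,-0.0065,0.01,0,0,0,0.8,0.002,-0.0065,0.02,0,0,0,0.8,0.002,-0.0065,0.02,0,0,0,0.8]

```text
t: 6.0
eef_pos: [0.541, -0.0251, 0.1526]
tool_rot: [0.261, 0.022, 0.965, -0.006]
contact_force: [0.2, 0.8, 0.2]
gripper_width: 0.799
grasp_force: 0.0
```

>>> arm_command:
  commands: [0,-0.001,0.015,0,0,0,0.8,0,-0.001,0.03,0,0,0,0.8,0,-0.001,0.045,0,0,0,0.8,0,-0.001,0.051,0,0,0,0.8,0,-0.001,0.051,0,0,0,0.8]

```text
t: 6.5
eef_pos: [0.567, -0.0275, 0.109]
tool_rot: [0.261, 0.022, 0.965, -0.006]
contact_force: [-0.9, -0.4, -0.2]
gripper_width: 0.798
grasp_force: 0.0
```

```bash
python3 -c "
from h import *
from station import *
c=read_camera('wrist')
a=cv2.resize(c['img'][:,:,::-1],(400,300));b=read_camera('scene')['img'][150:275,190:356,::-1]
cv2.imwrite('pics/w3.png',np.hstack([a,cv2.resize(b,(400,300),interpolation=cv2.INTER_CUBIC)]))
go([.5655,-.027,.108],-3,30)"
```

```text
t6.6 pos [ 0.567  -0.0277  0.1097] F [-0.8  0.3  0.7] grip 0.8 | shift [0.0022 0.0006 0.0006] turn [0.18 0.35 0.33] q [ 0.19  0.33 -0.34  2.3   1.56  0.18 -0.09]
```

View pics/w3.png

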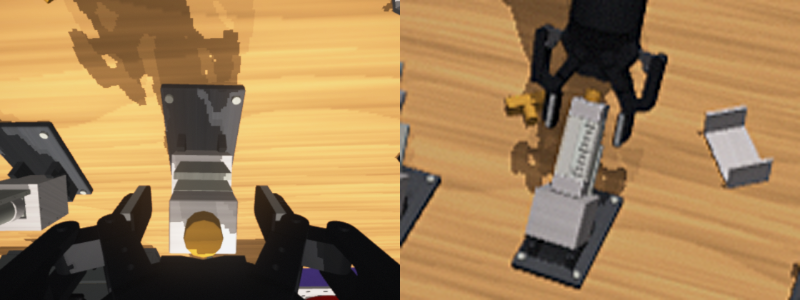

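The fingers straddle the upper block, with the block centre about 1.5 mm to the right of the mid-line (left crop: fingers at 145 and 258, block 172–237). I'll correct that and close.

>>> arm_command:
  commands: [0.002,0.0015,0,0,0,0,0.6,0.002,0.0015,0,0,0,0,0.45,0.002,0.0015,0,0,0,0,0.2,0.002,0.0015,0,0,0,0,0.2,0.002,0.0015,0,0,0,0,0.2,0.002,0.0015,0,0,0,0,0.2]
  force: 70

```text
t: 7.2
eef_pos: [0.5652, -0.027, 0.1087]
tool_rot: [0.262, 0.023, 0.965, -0.006]
contact_force: [-5.4, 0.8, 8.2]
gripper_width: 0.392
grasp_force: 67.9
```

```bash
python3 -c "
from h import *
from station import *
p=get_obs()['eef_pos'];ax=R.from_euler('z',-3,degrees=True).apply([-.6428,0,.766])
for s in(.03,.06): go(p+s*ax,-3,30)
"
```

```text
t7.2 pos [ 0.5652 -0.027   0.1087] F [-5.4  0.8  8.2] grip 0.39 | shift [ 0.005   0.0001 -0.0296] turn [0.12 0.37 0.27] q [ 0.2   0.33 -0.35  2.3   1.58  0.19 -0.11]
t7.2 pos [ 0.5652 -0.027   0.1087] F [-5.4  0.8  8.2] grip 0.39 | shift [ 0.01    0.0002 -0.0592] turn [0.12 0.37 0.27] q [ 0.2   0.33 -0.35  2.3   1.58  0.19 -0.11]
```

Gripped (opening 0.39 is about 33 mm). I'll draw it out along the axis.

>>> arm_command:
  commands: [0.001,0,-0.006,0,0,0,0.2,0.002,0,-0.012,0,0,0,0.2,0.003,0,-0.018,0,0,0,0.2,0.004,0,-0.024,0,0,0,0.2,0.005,0,-0.03,0,0,0,0.2,0.005,0,-0.03,0,0,0,0.2]

```text
t: 7.8
eef_pos: [0.5457, -0.0259, 0.1318]
tool_rot: [0.262, 0.023, 0.965, -0.006]
contact_force: [0.7, -0.4, -2.3]
gripper_width: 0.392
grasp_force: 69.4
```

```bash
python3 -c "
from h import *
p=np.array([.5652,-.027,.1087]);ax=R.from_euler('z',-3,degrees=True).apply([-.6428,0,.766])
for s in(.03,.06): go(p+s*ax,-3,30)
"
```

```text
t7.8 pos [ 0.5457 -0.0259  0.1318] F [ 0.7 -0.4 -2.3] grip 0.39 | shift [-0.0001 -0.0001  0.0003] turn [0.15 0.35 0.26] q [ 0.23  0.26 -0.39  2.33  1.31  0.18  0.15]
t7.8 pos [ 0.5457 -0.0259  0.1318] F [ 0.7 -0.4 -2.3] grip 0.39 | shift [ 0.0049  0.     -0.0293] turn [0.15 0.35 0.26] q [ 0.23  0.26 -0.39  2.33  1.31  0.18  0.15]
```

>>> arm_command:
  commands: [0.0015,0,-0.009,0,0,0,0.2,0.003,0,-0.018,0,0,0,0.2,0.005,0,-0.03,0,0,0,0.2,0.005,0,-0.03,0,0,0,0.2]

```text
t: 8.2
eef_pos: [0.5259, -0.0251, 0.155]
tool_rot: [0.261, 0.023, 0.965, -0.006]
contact_force: [0.1, -0.1, -3.4]
gripper_width: 0.39
grasp_force: 69.4
```

```bash
python3 -c "
from h import *
go(np.array([.526,-.0248,.28]),-3,30)
go(np.array([.58,-.025,.32]),-3,-10)
"
```

```text
t8.2 pos [ 0.5259 -0.0251  0.155 ] F [ 0.1 -0.1 -3.4] grip 0.39 | shift [-0.0632  0.0003 -0.1079] turn [0.13 0.32 0.26] q [ 0.32  0.18 -0.48  2.35  1.03  0.2   0.42]
t8.2 pos [ 0.5259 -0.0251  0.155 ] F [ 0.1 -0.1 -3.4] grip 0.39 | shift [-0.13    0.0026 -0.1152] turn [3.000e-02 4.032e+01 2.900e-01] q [ 0.32  0.18 -0.48  2.35  1.03  0.2   0.42]
```

>>> arm_command:
  commands: [-0.01,0,-0.018,0,0,0,0.2,-0.025,0,-0.043,0,0,0,0.2,-0.045,0,-0.077,0,0,0,0.2,-0.063,0,-0.108,0,0,0,0.2,-0.063,0,-0.108,0,0,0,0.2]

```text
t: 8.7
eef_pos: [0.5288, -0.0252, 0.2842]
tool_rot: [0.265, 0.023, 0.964, -0.007]
contact_force: [-0.0, 0.0, -1.5]
gripper_width: 0.389
grasp_force: 69.9
```

```bash
python3 -c "
from h import *
go(np.array([.58,-.025,.33]),-3,-10)
"
```

```text
t8.7 pos [ 0.5288 -0.0252  0.2842] F [-0.   0.  -1.5] grip 0.39 | shift [-0.0673  0.0026 -0.0133] turn [2.000e-02 4.069e+01 2.400e-01] q [ 0.72 -0.03 -0.8   2.18  0.12  0.45  1.34]
```

>>> arm_command:
  commands: [-0.01,0,-0.002,0,7,0,0.2,-0.02,0,-0.004,0,14,0,0.2,-0.035,0.001,-0.006,0,21,0,0.2,-0.045,0.002,-0.009,0,28,0,0.2,-0.058,0.002,-0.011,0,35,0,0.2,-0.067,0.003,-0.013,0,40.7,0.2,0.2,-0.067,0.003,-0.013,0,40.7,0.2,0.2,-0.067,0.003,-0.013,0,40.7,0.2,0.2]

```text
t: 9.5
eef_pos: [0.5783, -0.0247, 0.323]
tool_rot: [-0.091, 0.026, 0.996, 0.002]
contact_force: [-0.3, 0.1, -2.8]
gripper_width: 0.391
grasp_force: 69.7
```

```bash
python3 -c "
from h import *
from station import *
c=read_camera('scene');np.savez('s4.npz',**c);t=read_camera('top');np.savez('t4.npz',**t)
cv2.imwrite('pics/s4.png',np.hstack([cv2.resize(c['img'][100:310,150:430,::-1],(480,360),interpolation=cv2.INTER_CUBIC),cv2.resize(t['img'][120:300,200:360,::-1],(320,360),interpolation=cv2.INTER_CUBIC)]))
go(np.array([.58,-.025,.33]),-3,-10)
"
```

```text
t9.6 pos [ 0.5772 -0.0245  0.3243] F [-1.2  0.7 -3.4] grip 0.39 | shift [-0.0018 -0.0004 -0.0061] turn [-0.09 -0.35  0.1 ] q [ 0.49  0.45 -0.77  1.51  0.25  1.48  1.22]
```

View pics/s4.png

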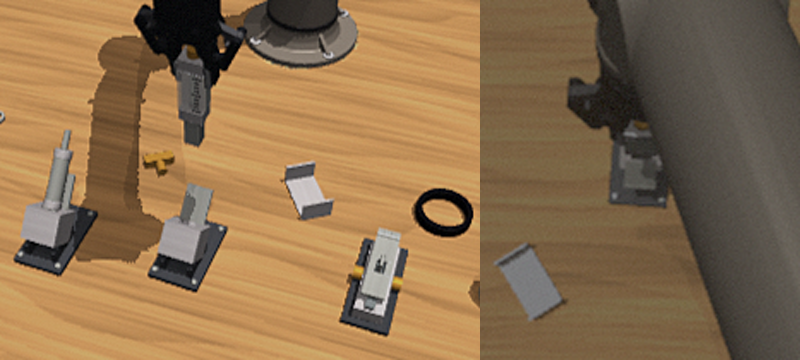

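The meter is out and held upright, its foot at crop (194,143). The hasp is still closed and the cylinder is still in its holder. I'll check uprightness by projecting the expected axis.

```bash
python3 -c "
from h import *
from station import *
np.set_printoptions(precision=1,suppress=True)
c=np.load('s4.npz');o=get_obs();w=o['tool_rot'];Rt=R.from_quat([w[1],w[2],w[3],w[0]])
g=o['eef_pos']-.025*Rt.apply([0,0,1]);print('tool z',Rt.apply([0,0,1]).round(3),'grip',g.round(4))
Pi=np.linalg.inv(c['pose'])
for tl in(-6,0,6):
  a=R.from_euler('y',tl,degrees=True).apply([0,0,1]);r=R.from_euler('y',tl,degrees=True)
  for off in([0,0,-.1215],[.011,.011,-.1215],[.011,-.011,-.1215],[.014,.017,.023],[.014,-.017,.023],[.014,.017,-.077],[.014,-.017,-.077]):
    q=Pi[:3]@np.append(g+r.apply(off),1);q=c['camera_matrix']@q;q=q[:2]/q[2];print(tl,off,q,'crop x4',(q-[200,100])*6)
im=c['img'][100:200,200:330,::-1];cv2.imwrite('pics/s5.png',cv2.resize(im,(780,600),interpolation=cv2.INTER_CUBIC))
"
```

```text
tool z [-0.2  0.  -1. ] grip [ 0.6 -0.   0.3]
-6 [0, 0, -0.1215] [262.6 183.2] crop x4 [375.5 499.3]
-6 [0.011, 0.011, -0.1215] [265.6 187.1] crop x4 [393.5 522.7]
-6 [0.011, -0.011, -0.1215] [256.5 185. ] crop x4 [338.8 510. ]
-6 [0.014, 0.017, 0.023] [269.5 134.1] crop x4 [417.1 204.4]
-6 [0.014, -0.017, 0.023] [253.9 130.8] crop x4 [323.5 185. ]
-6 [0.014, 0.017, -0.077] [268.2 172.9] crop x4 [409.2 437.2]
-6 [0.014, -0.017, -0.077] [253.7 169.6] crop x4 [321.9 417.5]
0 [0, 0, -0.1215] [264.4 179.8] crop x4 [386.1 478.7]
0 [0.011, 0.011, -0.1215] [267.4 184. ] crop x4 [404.1 503.9]
0 [0.011, -0.011, -0.1215] [258.3 181.9] crop x4 [349.9 491.4]
0 [0.014, 0.017, 0.023] [269.1 135.3] crop x4 [414.9 211.8]
0 [0.014, -0.017, 0.023] [253.5 132.1] crop x4 [321.1 192.4]
0 [0.014, 0.017, -0.077] [269.3 171.1] crop x4 [416.1 426.9]
0 [0.014, -0.017, -0.077] [254.9 167.9] crop x4 [329.3 407.4]
6 [0, 0, -0.1215] [266.1 176. ] crop x4 [396.6 455.9]
6 [0.011, 0.011, -0.1215] [269.1 180.5] crop x4 [414.6 482.7]
6 [0.011, -0.011, -0.1215] [260.1 178.4] crop x4 [360.7 470.4]
6 [0.014, 0.017, 0.023] [268.8 136.6] crop x4 [412.7 219.6]
6 [0.014, -0.017, 0.023] [253.2 133.3] crop x4 [319.  200.1]
6 [0.014, 0.017, -0.077] [270.5 169.1] crop x4 [422.9 414.8]
6 [0.014, -0.017, -0.077] [256.1 165.9] crop x4 [336.6 395.5]
```

View pics/s5.png

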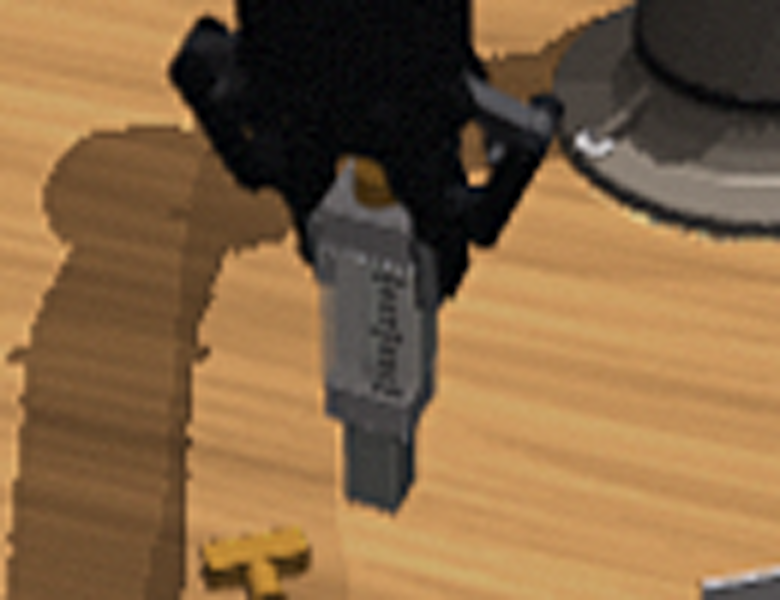

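The observed edges fit upright to within about 2°: the foot's front corners are at (347,497) and (396,513), against predicted (350,491) and (404,504). The foot is about 0.22 m up. I'll let it settle and then hand in.

>>> arm_command:
  commands: [0,0,0,0,0,0,0.2,0,0,0,0,0,0,0.2,0,0,0,0,0,0,0.2,0,0,0,0,0,0,0.2,0,0,0,0,0,0,0.2,0,0,0,0,0,0,0.2,0,0,0,0,0,0,0.2,0,0,0,0,0,0,0.2]

```text
t: 10.4
eef_pos: [0.5778, -0.0242, 0.3248]
tool_rot: [-0.09, 0.025, 0.996, 0.003]
contact_force: [-0.3, -0.3, -2.7]
gripper_width: 0.391
grasp_force: 69.7
```

```bash
python3 -c "
from station import *
o=get_obs();print(o['eef_pos'],o['tool_rot'],o['gripper_width'],o['grasp_force'],abs(o['joint_vel']).max())
print(hand_in())"
```

```text
[ 0.57783778 -0.02420339  0.3247832 ] [-0.09047617  0.02484541  0.99558511  0.00265475] 0.3906961645366513 69.73612546920776 0.0011601454834086658
the job is handed in; nothing more can be done
None
```

I closed the hasp flat over its staple, then drew the flowmeter out and held it steady and upright (within about 2° by the camera), its foot about 22 cm above the bench, and handed the job in at about 10.5 s; no verdict came back.

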